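# Stand the tall turned spindle on its base disc

## Task

Take the taller of the two turned wooden spindles out of the sloping cradle and stand it upright on its foot near the middle of the round wooden base disc. Set it down gently, with its foot on the disc before you let go, then back off and wait a couple of seconds to see that it stays standing by itself without wobbling. Leave the short spindle lying in the cradle.

Things in the scene. Friction and masses are not known exactly. Their poses are not given: they have to be found in the camera images.
- tall_spindle_centre (a point): centre of the tall turned wooden spindle: round, 165 mm long, 110 g, loose; z axis along it, foot to head. From this point along z: flat foot, 34 mm diameter, at -82.5; collar, 34 mm diameter, -2.5 to +5.5; straight head to grip, 24 mm diameter, +21.5 to +74.5; top at +82.5. Starts in a cradle channel, foot down, leaning 35 degrees, head towards the robot and clear of the board.
- short_spindle_centre (a point): centre of the short spindle: same wood, foot and collar, but only 120 mm long; z axis from foot to head. It lies in the cradle's other channel, parallel to the tall one, 110 mm beside it. Stays where it is.
- disc_top (a point): centre of the upper face of the round wooden base disc, 120 mm diameter (flat for 106 mm), 15 mm thick, flat on the bench; it does not move. z axis up.
- cradle: sloping wooden cradle, fixed to the bench; origin under the middle of its base plate (150 x 210 mm in x, y). Its x axis points away from the robot. Its board leans 35 degrees towards -x, upper edge 100 mm above the bench, with two channels at y = +55 and -55 mm, open to above and +x: a spindle lifts straight up out of its channel. Either channel may hold the tall one.
There are look-alikes about, which are no part of the job. What is shaped like the part that bears tall_spindle_centre but orange or purple is not meant.

How it is judged (in metres and radians):
On the way, in this order (a step that is already met when the one before it is completed fails the run):
1. the tall spindle is gripped and lifted clear of the cradle (contact force between the fingers and tall_spindle above 0.5 N and distance of tall_spindle_centre from where it was at the start of the episode above 0.05 m and contact force between tall_spindle and cradle below 0.05 N), for 0.1 s.
2. the tall spindle, still held, is upright with its foot at the disc (no drop) (contact force between the fingers and tall_spindle above 0.5 N and angle between tall_spindle_centre's own z axis and vertical below 0.2 rad and horizontal distance between tall_spindle_centre and disc_top below 0.045 m and z of tall_spindle_centre in the frame of disc_top below 0.0895 m), for 0.05 s.
3. let go, it stands by itself on the disc and keeps still for half a second (contact force between the fingers and tall_spindle below 0.05 N and angle between tall_spindle_centre's own z axis and vertical below 0.07 rad and z of tall_spindle_centre in the frame of disc_top between 0.078 and 0.087 m and angular speed of tall_spindle below 0.4 rad/s), for 0.5 s.
At the end, for the whole second after the job is handed in: The tall spindle stands free on its foot on the base disc, its axis within 35 mm of the disc's centre and within 4 degrees of vertical (as it does when its foot lies flat), at rest; the short spindle lies in the cradle within 30 mm of where it was (angle between tall_spindle_centre's own z axis and vertical below 0.07 rad and horizontal distance between tall_spindle_centre and disc_top below 0.035 m and z of tall_spindle_centre in the frame of disc_top between 0.078 and 0.087 m and linear speed of tall_spindle below 0.02 m/s and angular speed of tall_spindle below 0.2 rad/s and distance of short_spindle_centre from where it was at the start of the episode below 0.03 m); the robot touches nothing.
It fails at once if the short spindle is moved more than 30 mm (distance of short_spindle_centre from where it was at the start of the episode above 0.03 m).
It also fails if it takes over 42 s, if anything falls off the work surface, if the arm or the gripper's body presses on something with over 40 N, if the wrist force passes 120 N, or if a joint passes its speed limit or range.

## Robot

A 6-joint arm with a two-finger parallel gripper is mounted at the origin on a cart in front of the work surface, level with it; the furniture and walls round the work are solid. World frame = base frame: x ahead of the robot, y to its left, z up, the work surface at z = 0. Lengths are in mm, angles in degrees, forces in N, time in s.
With the tool pointing down it reaches from about 300 to 850 mm from the base axis. Payload 4.2 kg.
Tool frame: the origin (TCP) lies at the very end of the fingers, on their centre line; the grasp point (between the pads) lies 19 mm behind it; z points along the fingers, y is the direction in which the jaws open and shut (so a half turn about z gives the same grasp; the last joint's range is limited). The gripper opens to 91 mm and grips with 3 to 60 N. Pads are 32 mm wide; open, the fingers measure 118 mm over their backs; the gripper's body (76 mm by 178 mm) begins 60 mm behind the grasp point.
Start: joints at [71.963, 18.312, 89.639, -0, 72.044, -1.146], TCP at [167.068, 550.211, 213.976] pointing down, gripper open.
Joint ranges: [-177.97, 177.97], [-48.28, 115.42], [12.27, 149.76], [-77.06, 257.06], [2.81, 150.46], [-146.56, 146.56]. Speed limits (degrees/s): [147.25, 147.25, 180, 180, 180, 180].

## Interface

Orientations are given as [roll, pitch, yaw] about the fixed x, y, z axes, in that order (R = Rz(yaw) Ry(pitch) Rx(roll)).
In Python, from workcell import monitor, eyes, job gives the robot as it stands.
- The arm moves only by the tool move_arm, never from a script. Its argument "increments" is a list that holds one entry, the list of rows, each a list of 7 numbers: the opening, from 0 (shut) to 1 (fully open), then the shift along the tool's x, y, z in cm, then the turn, a rotation vector about the tool's x, y, z in rad. In form: [[[jaw, x, y, z, ax, ay, az], ...]]. A call has 1 to 12 rows; each row shifts and turns the pose as measured when the row begins, along the tool's axes as they then stand; what a row does not reach is not made up. A row lasts 1/8 s, in which the tool goes at most 62.5 mm and 10.7 degrees, less where a joint would pass 70% of its speed; a pose out of reach is approached as far as the arm can. A call is refused whole if a number of a shift passes 6.25 or a number of a turn 0.188, either way. A call with a gripper value outside its range is refused whole. The fingers move at their own pace and stop on an object; "force" is the grip in N (left out, the last holds). Time passes only in rows, so rows that do not move let the fingers close. It gives the time, the measured TCP pose, the force and the opening at its end, in the units of the state.
- monitor.state(): the state, without advancing time (a new reading comes with each control period).
- eyes.grab_frame(name): name is "scene" or "top" or "wrist"; returns a dict with "color" (400x640x3 uint8, red, green, blue), "z_map" (400x640 float32, mm along the optical axis (not along the pixel's ray), 0 where there is no reading), "camera_matrix" (3x3 intrinsics, pixels), "rvec" (rotation vector, rad) and "tvec" (3), from world to camera coordinates, as OpenCV has them. Camera axes: x right, y down, z forward; pixel columns grow to the right and rows downward; lengths in mm; the calibration is good to about 2 mm. A picture is of the moment at which its call begins.
- job.job_done(): hands the job in, once; it reports no verdict.
The state is a dict: "time_s": time; "qpos": joint angles; "qvel": joint speeds; "effort": joint torques, N m; "ee_pos": TCP position; "ee_rot": TCP orientation; "force": force on the tool from outside, world axes, zero at the start; "torque": the same for the moment, N m; "gripper_width": finger opening in mm.
Only numpy, scipy, OpenCV 4.12 (cv2) and the standard library are available. Lean on these libraries where they do the work, as an engineer would, in place of code of your own. Each camera call takes 0.05 s, during which the arm holds its last target. There are 200 camera calls.

## Working session

There is one attempt and no reset: what is moved stays moved. The work goes in short steps, Python scripts to look and compute and a tool call to move; the robot and the scene stay as the last step left them, time stands still between calls to the robot, and variables do not carry over. Pictures are saved under pics/ and viewed, about 8 in all and at most 12, crops included, and the job is handed in when it is done.

Besides the shell and the picture viewer there is one more tool, called after "Call:" as name(argument=value, ...), one argument or row to a line, values as JSON. move_arm: Moves the arm, as the interface text tells. Its arguments: {"type":"object","properties":{"increments":{"type":"array"},"force":{"type":"number"}},"required":["increments"]}

```bash
mkdir -p pics; python3 - <<'E'
from workcell import monitor, eyes
import cv2, numpy as np
for n in ["scene","top"]:
    f=eyes.grab_frame(n); np.savez(f"{n}.npz",**f); cv2.imwrite(f"pics/{n}0.png",f["color"][:,:,::-1])
print(monitor.state())
E
```

```text
{'time_s': 0.1, 'qpos': array([ 7.19634325e+01,  1.83486284e+01,  8.96971570e+01,  6.24172192e-05,
        7.20433556e+01, -1.14616067e+00]), 'qvel': array([-0.07786213, -0.09749135, -0.23041095, -0.02321991,  0.00585526,
        0.0280864 ]), 'effort': array([ 3.40864335e-04, -4.13332343e+01, -2.32509935e+01,  7.29813287e-02,
        4.21598239e-02, -7.33121919e-05]), 'ee_pos': array([166.93023343, 549.78788633, 213.21313321]), 'ee_rot': array([-1.79910878e+02, -1.84241733e-03,  1.63109572e+02]), 'force': array([0.43271273, 0.49270826, 0.27214331]), 'torque': array([ 0.00200549, -0.01379775, -0.0001553 ]), 'gripper_width': 91.40247162524527}
```

View pics/scene0.png

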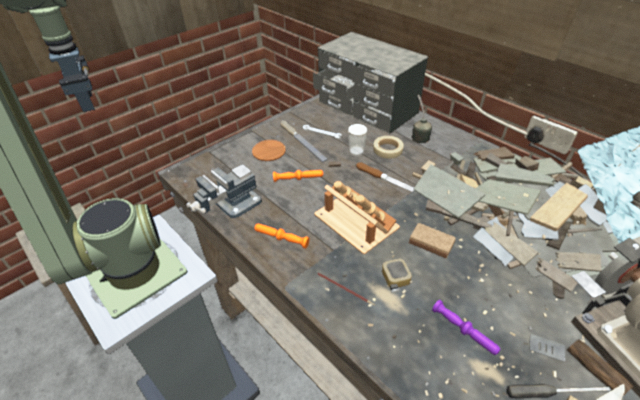

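View pics/top0.png

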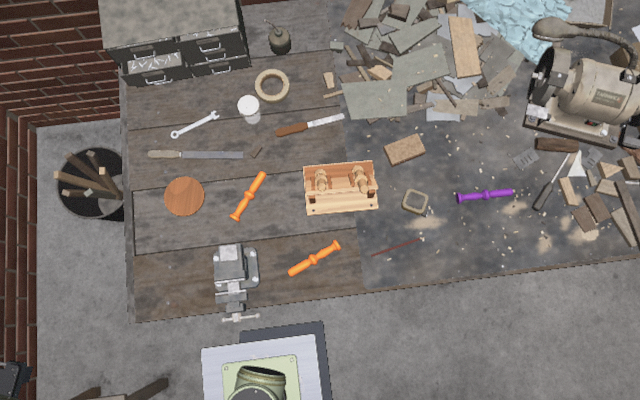

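The top view shows the cradle at about (340,188) with two spindles, one at about (322,180) and one at (358,180). The disc is at (184,196). The look-alikes are two orange spindles at (248,196) and (314,259), and a purple one at (485,195). I'll enlarge the cradle and get points from depth.

```bash
cat > h.py <<'E'
import cv2, numpy as np
def load(n): return dict(np.load(n+".npz"))
def cloud(f):
    K=f["camera_matrix"]; R=cv2.Rodrigues(f["rvec"])[0]; t=f["tvec"].ravel(); z=f["z_map"]
    v,u=np.mgrid[:z.shape[0],:z.shape[1]]
    c=np.stack([(u-K[0,2])/K[0,0]*z,(v-K[1,2])/K[1,1]*z,z],-1)
    return (c-t)@R
def proj(f,P): return cv2.projectPoints(np.float64(P).reshape(-1,3),f["rvec"],f["tvec"],f["camera_matrix"],None)[0][:,0]
E
python3 - <<'E'
from h import *
t=load("top"); s=load("scene")
a=cv2.resize(t["color"][145:225,290:395],None,fx=7,fy=7,interpolation=2)[:,:735]
b=cv2.resize(s["color"][165:260,300:410],None,fx=6,fy=6,interpolation=2)
cv2.imwrite("pics/ct.png",a[:,:,::-1]); cv2.imwrite("pics/cs.png",b[:,:,::-1])
P=cloud(t); np.set_printoptions(precision=0,suppress=True)
for u,v in [(184,196),(322,180),(358,180),(340,188),(305,212),(377,208),(306,165),(372,162),(248,196),(235,265),(248,108),(404,150)]: print(u,v,P[v,u])
print("cams",[(-cv2.Rodrigues(f["rvec"])[0].T@f["tvec"].ravel()) for f in (t,s)])
# disc by colour+height
m=(np.hypot(P[...,0]-P[196,184,0],P[...,1]-P[196,184,1])<80)&(P[...,2]>8)&(P[...,2]<25)
m[:, :150]=0
q=np.argwhere(m)[:,::-1].astype(np.float32); e=cv2.minEnclosingCircle(P[m][:,:2].astype(np.float32)); print("disc",e,m.sum(),np.median(P[m],0),q.mean(0))
E
```

```text
184 196 [585. 172.  20.]
322 180 [ 558. -232.  111.]
358 180 [ 540. -328.  130.]
340 188 [ 532. -279.   99.]
305 212 [ 497. -173.   -1.]
377 208 [ 481. -384.    6.]
306 165 [ 640. -193.    0.]
372 162 [ 621. -389.   12.]
248 196 [560. -15.  27.]
235 265 [358.  28.  92.]
248 108 [801. -48.  97.]
404 150 [ 639. -486.   32.]
cams [array([ 207., -203., 1416.]), array([ -83., -833.,  879.])]
disc ((589.2871704101562, 179.58078002929688), 72.54259490966797) 1239 [587. 175.  16.] [183. 196.]
```

View pics/ct.png

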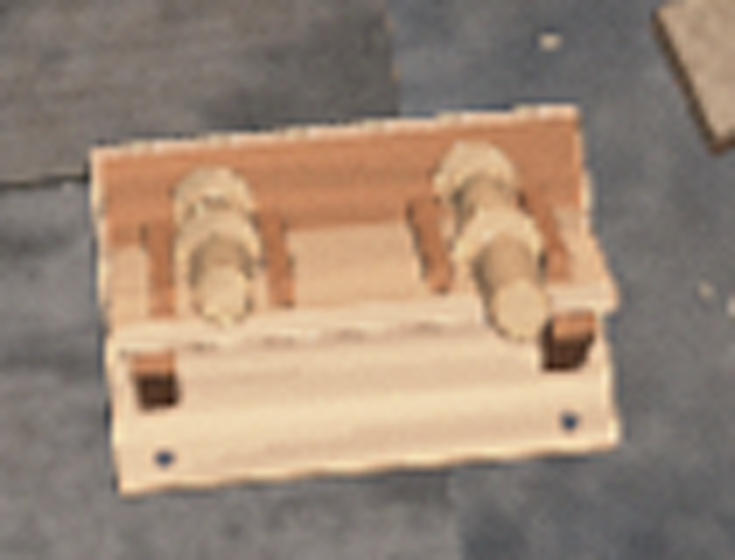

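View pics/cs.png

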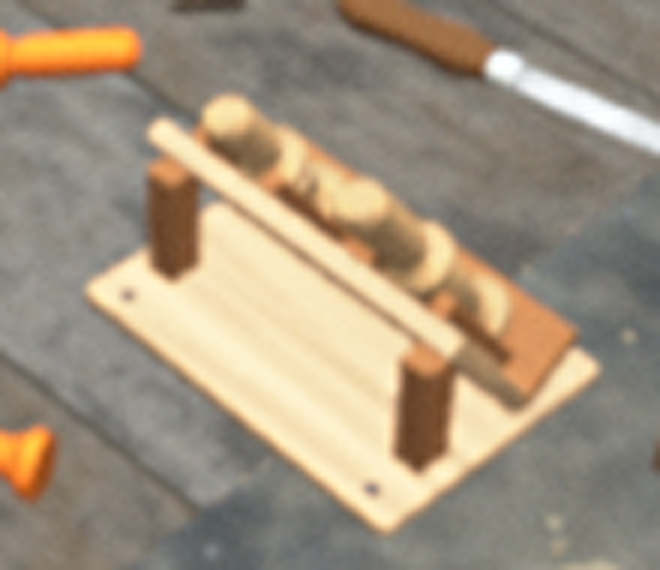

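The right spindle, with its head end at about (364,189) in top and (360,198) in scene, reaches over the rail and looks longer, so it's the tall one. The left one, head at (322,187), is the short one. Next I triangulate the head ends, which also checks the choice by height, and fit the cradle's yaw.

```bash
python3 - <<'E'
from h import *
np.set_printoptions(precision=3,suppress=True)
t=load("top"); s=load("scene")
def M(f): return f["camera_matrix"]@np.c_[cv2.Rodrigues(f["rvec"])[0],f["tvec"].ravel()]
def tri(a,b):
    X=cv2.triangulatePoints(M(t),M(s),np.float64(a).reshape(2,1),np.float64(b).reshape(2,1))[:,0]; X=X[:3]/X[3]
    return X,proj(t,X)[0]-a,proj(s,X)[0]-b
T=lambda x,y:np.array([290+x/7,145+y/7]); S=lambda x,y:np.array([300+x/6,165+y/6])
print("tall head",tri(T(521,308),S(361,200)))
print("short head",tri(T(222,293),S(229,117)))
print("screw L",tri(T(165,458),S(127,295))); print("screw R",tri(T(570,421),S(372,489)))
print("base corner near R",tri(T(617,440),S(388,530))); print("near L",tri(T(122,490),S(88,292)))
# disc edge: brown colour mask, bench plane contours
for n,f,(x0,x1,y0,y1) in (("top",t,(150,220,165,225)),("scene",s,(240,300,130,170))):
    hsv=cv2.cvtColor(f["color"],cv2.COLOR_RGB2HSV); m=np.zeros(hsv.shape[:2],np.uint8)
    m[y0:y1,x0:x1]=((hsv[y0:y1,x0:x1,1]>100)&(hsv[y0:y1,x0:x1,0]<20)&(hsv[y0:y1,x0:x1,2]>110))*255
    c=max(cv2.findContours(m,0,1)[0],key=cv2.contourArea); print(n,cv2.fitEllipse(c))
    (u,v)=cv2.fitEllipse(c)[0]
    R=cv2.Rodrigues(f["rvec"])[0]; o=-R.T@f["tvec"].ravel(); d=R.T@np.linalg.inv(f["camera_matrix"])@[u,v,1]
    print(o+d*(15-o[2])/d[2])
E
```

```text
tall head (array([ 505.064, -338.347,  163.49 ]), array([-0.052,  0.099]), array([ 0.16 , -0.046]))
short head (array([ 535.34 , -228.657,  123.478]), array([-0.003,  0.006]), array([ 0.009, -0.003]))
screw L (array([ 496.172, -198.398,   10.861]), array([-0.055,  0.12 ]), array([ 0.181, -0.05 ]))
screw R (array([ 490.724, -368.375,   10.648]), array([-0.042,  0.082]), array([ 0.136, -0.039]))
base corner near R (array([ 481.164, -387.306,    5.845]), array([-0.041,  0.08 ]), array([ 0.135, -0.039]))
near L (array([ 486.332, -179.169,    5.787]), array([ 0.011, -0.025]), array([-0.037,  0.01 ]))
top ((183.79641723632812, 195.9845428466797), (38.208160400390625, 40.206581115722656), 64.27310180664062)
[586.357 173.692  15.   ]
scene ((268.2738342285156, 149.9564208984375), (20.15459442138672, 32.71451950073242), 84.02652740478516)
[578.826 164.927  15.   ]
```

The two head ends differ in height by 40 mm, as a 45 mm longer spindle at 35° should, so the right-hand one is confirmed as tall. Its axis centre is about (552,-340,96). I start by swinging towards it around the base.

Call:
move_arm(
  increments=[
    [[1, -6.1, -0.3, -0.5, 0, 0, 0.107], [1, -6.1, -0.3, -0.5, 0, 0, 0.107], [1, -6.1, -0.3, -0.5, 0, 0, 0.107], [1, -6.1, -0.3, -0.5, 0, 0, 0.107], [1, -6.1, -0.3, -0.5, 0, 0, 0.107], [1, -6.1, -0.3, -0.5, 0, 0, 0.107], [1, -6.1, -0.3, -0.5, 0, 0, 0.107], [1, -6.1, -0.3, -0.5, 0, 0, 0.107], [1, -6.1, -0.3, 0, 0, 0, 0.107], [1, -6.1, -0.3, 0, 0, 0, 0.107], [1, -6.1, -0.3, 0, 0, 0, 0.107], [1, -6.1, -0.3, 0, 0, 0, 0.107]],
  ],
)

```text
time_s: 1.6
ee_pos: [573.1, -12.4, 248.3]
ee_rot: [-179.6, 0.3, 87.6]
force: [1.4, 0.3, -0.9]
gripper_width: 91.2
```

```bash
cat > plan.py <<'E'
import numpy as np
from scipy.spatial.transform import Rotation as Ro, Slerp
from workcell import monitor
def rows(P,rpy,n,jaw):
    s=monitor.state(); p0=np.array(s["ee_pos"]); r=Ro.concatenate([Ro.from_euler("xyz",s["ee_rot"],degrees=True),Ro.from_euler("xyz",rpy,degrees=True)])
    sl=Slerp([0,1],r); out=[]
    for k in range(n):
        a,b=sl(k/n),sl((k+1)/n)
        out.append([jaw]+(a.inv().apply((np.array(P)-p0)/n)/10).round(2).tolist()+(a.inv()*b).as_rotvec().round(3).tolist())
    print("t",s["time_s"],"at",p0.round(1),np.round(s["ee_rot"],1),"q",np.round(s["qpos"],0),"F",np.round(s["force"],1),"w",round(s["gripper_width"],1)); print(out)
def aim(z,y): # rpy for tool z, tool y hint
    z=np.array(z)/np.linalg.norm(z); x=np.cross(y,z); x/=np.linalg.norm(x)
    return Ro.from_matrix(np.c_[x,np.cross(z,x),z]).as_euler("xyz",degrees=True)
C=np.array([552,-339.6,95.9]); d=np.array([-.573,.016,.819])
E
python3 - <<'E'
from plan import *
rp=aim(-d,[-.028,-1,0]); print(rp)
rows(C+d*150,rp,12,1)
E
```

```text
[-179.99747915  -34.98842074   -1.60386277]
t 1.6 at [573.1 -12.4 248.3] [-179.6    0.3   87.6] q [-2. 17. 86. -0. 77.  0.] F [ 1.4  0.3 -0.9] w 91.2
[[1, -2.74, -0.78, 0.27, -0.04, 0.041, 0.125], [1, -2.82, -0.44, 0.13, -0.04, 0.041, 0.125], [1, -2.86, -0.08, 0.0, -0.04, 0.041, 0.125], [1, -2.85, 0.28, -0.11, -0.04, 0.041, 0.125], [1, -2.78, 0.64, -0.21, -0.04, 0.041, 0.125], [1, -2.67, 0.99, -0.29, -0.04, 0.041, 0.125], [1, -2.51, 1.33, -0.35, -0.04, 0.041, 0.125], [1, -2.31, 1.65, -0.39, -0.04, 0.041, 0.125], [1, -2.07, 1.94, -0.4, -0.04, 0.041, 0.125], [1, -1.79, 2.19, -0.4, -0.04, 0.041, 0.125], [1, -1.49, 2.42, -0.38, -0.04, 0.041, 0.125], [1, -1.16, 2.6, -0.33, -0.04, 0.041, 0.125]]
```

Call:
move_arm(
  increments=[
    [[1, -2.75, -0.78, 0.25, -0.04, 0.041, 0.125], [1, -2.8, -0.45, 0.15, -0.04, 0.041, 0.125], [1, -2.85, -0.1, 0, -0.04, 0.041, 0.125], [1, -2.85, 0.3, -0.1, -0.04, 0.041, 0.125], [1, -2.8, 0.65, -0.2, -0.04, 0.041, 0.125], [1, -2.65, 1.0, -0.3, -0.04, 0.041, 0.125], [1, -2.5, 1.35, -0.35, -0.04, 0.041, 0.125], [1, -2.3, 1.65, -0.4, -0.04, 0.041, 0.125], [1, -2.05, 1.95, -0.4, -0.04, 0.041, 0.125], [1, -1.8, 2.2, -0.4, -0.04, 0.041, 0.125], [1, -1.5, 2.4, -0.4, -0.04, 0.041, 0.125], [1, -1.15, 2.6, -0.35, -0.04, 0.041, 0.125]],
  ],
)

```text
time_s: 3.1
ee_pos: [451.8, -347.6, 210.6]
ee_rot: [-179.0, -35.7, -5.2]
force: [-0.5, 0.3, -0.6]
gripper_width: 91.4
```

```bash
python3 - <<'E'
from plan import *
from h import *
from workcell import eyes
rp=aim(-d,[-.028,-1,0]); 
f=eyes.grab_frame("wrist"); np.savez("w1.npz",**f)
cv2.imwrite("pics/w1.png",f["color"][:,:,::-1])
print("pred head,collar,foot",proj(f,[C+82.5*d,C+5.5*d,C-82.5*d]).round(0))
rows(C+d*31,rp,8,1)
E
```

```text
pred head,collar,foot [[305. 191.]
 [307. 174.]
 [309. 163.]]
t 3.15 at [ 450.2 -349.5  209.3] [-179.   -35.6   -5.5] q [-54.   8. 114.  43.  42.  12.] F [ 0.2 -1.  -1.2] w 91.3
[[1, 0.2, -0.21, 1.5, 0.003, -0.001, -0.007], [1, 0.2, -0.2, 1.5, 0.003, -0.001, -0.007], [1, 0.21, -0.19, 1.5, 0.003, -0.001, -0.007], [1, 0.21, -0.19, 1.5, 0.003, -0.001, -0.007], [1, 0.21, -0.18, 1.5, 0.003, -0.001, -0.007], [1, 0.22, -0.18, 1.5, 0.003, -0.001, -0.007], [1, 0.22, -0.17, 1.5, 0.003, -0.001, -0.007], [1, 0.22, -0.17, 1.5, 0.003, -0.001, -0.007]]
```

View pics/w1.png

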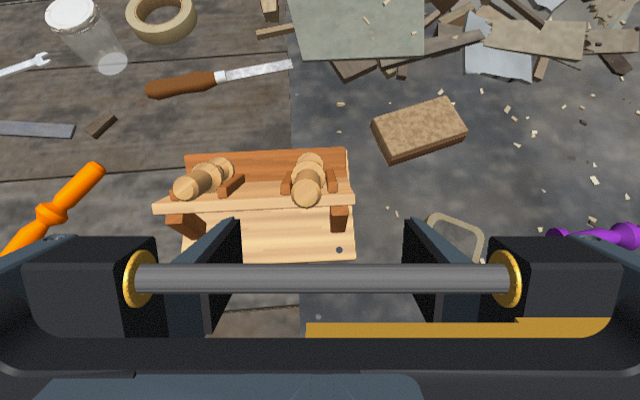

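The wrist view shows the tall spindle's head end at (306,193), against a prediction of (305,191), and its foot near (310,162). The short one is at left with its head at (185,187). The estimate holds, so I move in along the axis.

Call:
move_arm(
  increments=[
    [[1, 0.2, -0.2, 1.5, 0, 0, -0.007], [1, 0.2, -0.2, 1.5, 0, 0, -0.007], [1, 0.2, -0.2, 1.5, 0.003, 0, -0.007], [1, 0.2, -0.2, 1.5, 0.003, 0, -0.007], [1, 0.2, -0.2, 1.5, 0.003, 0, -0.007], [1, 0.2, -0.2, 1.5, 0.003, 0, -0.007]],
  ],
)

```text
time_s: 3.9
ee_pos: [518.6, -338.3, 138.3]
ee_rot: [179.9, -35.5, -2.0]
force: [-0.1, -0.2, -0.0]
gripper_width: 91.4
```

```bash
python3 - <<'E'
from plan import *
rows(C+d*31,aim(-d,[-.028,-1,0]),4,1)
E
```

```text
t 3.9 at [ 518.6 -338.3  138.3] [179.9 -35.5  -2. ] q [-47.  16. 115.  51.  32.   5.] F [-0.1 -0.2 -0. ] w 91.4
[[1, 0.07, 0.01, 0.57, 0.002, -0.002, -0.001], [1, 0.07, 0.01, 0.57, 0.002, -0.002, -0.001], [1, 0.07, 0.01, 0.57, 0.002, -0.002, -0.001], [1, 0.08, 0.01, 0.57, 0.002, -0.002, -0.001]]
```

Call:
move_arm(
  increments=[
    [[1, 0.07, 0, 0.6, 0.002, -0.002, 0], [1, 0.07, 0, 0.6, 0.002, -0.002, 0], [1, 0.07, 0, 0.6, 0.002, -0.002, 0], [1, 0.07, 0, 0.5, 0.002, -0.002, 0], [0.15, 0, 0, 0, 0, 0, 0], [0.15, 0, 0, 0, 0, 0, 0], [0.15, 0, 0, 0, 0, 0, 0], [0.15, 0, 0, 0, 0, 0, 0], [0.15, 0, 0, 0, 0, 0, 0], [0.15, 0, 0, 0, 0, 0, 0]],
  ],
  force=15,
)

```text
time_s: 5.15
ee_pos: [535.4, -339.2, 120.2]
ee_rot: [-179.7, -35.1, -2.0]
force: [-0.0, -0.3, -0.3]
gripper_width: 34.1
```

```bash
python3 - <<'E'
from plan import *
from h import *
from workcell import eyes
f=eyes.grab_frame("wrist"); np.savez("w2.npz",**f)
cv2.imwrite("pics/w2.png",f["color"][:,:,::-1])
rows(C+d*31+[0,0,20],aim(-d,[-.028,-1,0]),4,0)
E
```

```text
t 5.2 at [ 535.4 -339.2  120.2] [-179.7  -35.1   -2. ] q [-46.  19. 114.  52.  31.   4.] F [-0.2  0.7  0.4] w 30.3
[[0, 0.28, -0.0, -0.45, -0.0, -0.0, -0.001], [0, 0.28, -0.0, -0.45, -0.0, -0.0, -0.001], [0, 0.28, -0.0, -0.45, -0.0, -0.0, -0.001], [0, 0.28, -0.0, -0.45, -0.0, -0.0, -0.001]]
```

View pics/w2.png

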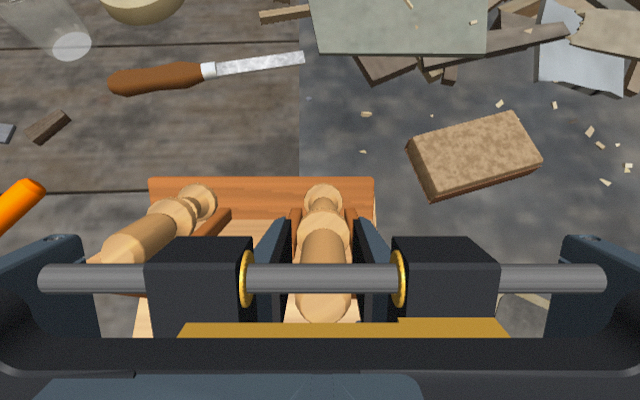

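The spindle's head sits centred between the pads, around (323,260), and the fingers are still closing. I finish the grip and lift straight up, slowly at first.

Call:
move_arm(
  increments=[
    [[0, 0, 0, 0, 0, 0, 0], [0, 0, 0, 0, 0, 0, 0], [0, 0, 0, 0, 0, 0, 0], [0, 0, 0, 0, 0, 0, 0], [0, 0.28, 0, -0.4, 0, 0, 0], [0, 0.28, 0, -0.4, 0, 0, 0], [0, 0.57, 0, -0.8, 0, 0, 0], [0, 0.57, 0, -0.8, 0, 0, 0], [0, 0.85, 0, -1.2, 0, 0, 0], [0, 0.85, 0, -1.2, 0, 0, 0]],
  ],
  force=20,
)

```text
time_s: 6.45
ee_pos: [534.8, -338.7, 181.2]
ee_rot: [-179.6, -34.9, -2.0]
force: [-0.1, -0.0, -1.3]
gripper_width: 23.5
```

```bash
python3 - <<'E'
from plan import *
rows([535,-339,260],[180,-35,-2],5,0)
E
```

```text
t 6.45 at [ 534.8 -338.7  181.2] [-179.6  -34.9   -2. ] q [-46.  15. 110.  42.  37.  16.] F [-0.1 -0.  -1.3] w 23.5
[[0, 0.9, -0.0, -1.29, -0.002, 0.0, -0.0], [0, 0.91, -0.0, -1.29, -0.002, 0.0, -0.0], [0, 0.91, 0.0, -1.29, -0.002, 0.0, -0.0], [0, 0.91, 0.0, -1.29, -0.002, 0.0, -0.0], [0, 0.91, 0.0, -1.29, -0.002, 0.0, -0.0]]
```

Call:
move_arm(
  increments=[
    [[0, 0.9, 0, -1.3, 0, 0, 0], [0, 0.9, 0, -1.3, 0, 0, 0], [0, 0.9, 0, -1.3, 0, 0, 0], [0, 0.9, 0, -1.3, 0, 0, 0], [0, 0.9, 0, -1.3, 0, 0, 0]],
  ],
)

```text
time_s: 7.08
ee_pos: [533.7, -338.9, 266.4]
ee_rot: [-179.7, -34.9, -2.0]
force: [0.5, 0.3, -1.6]
gripper_width: 23.9
```

```bash
python3 - <<'E'
from plan import *
rows([586,173,250],[180,0,40],12,0)
E
```

```text
t 7.075 at [ 533.7 -338.9  266.4] [-179.7  -34.9   -2. ] q [-46.  10. 102.  34.  46.  27.] F [ 0.5  0.3 -1.6] w 23.9
[[0, 0.16, -4.28, 0.3, 0.018, -0.049, -0.059], [0, 0.43, -4.25, 0.36, 0.018, -0.049, -0.059], [0, 0.7, -4.21, 0.41, 0.018, -0.049, -0.059], [0, 0.96, -4.16, 0.45, 0.018, -0.049, -0.059], [0, 1.23, -4.08, 0.47, 0.018, -0.049, -0.059], [0, 1.49, -3.99, 0.48, 0.018, -0.049, -0.059], [0, 1.75, -3.89, 0.47, 0.018, -0.049, -0.059], [0, 1.99, -3.77, 0.45, 0.018, -0.049, -0.059], [0, 2.23, -3.64, 0.41, 0.018, -0.049, -0.059], [0, 2.46, -3.49, 0.37, 0.018, -0.049, -0.059], [0, 2.68, -3.34, 0.3, 0.018, -0.049, -0.059], [0, 2.89, -3.17, 0.23, 0.018, -0.049, -0.059]]
```

Call:
move_arm(
  increments=[
    [[0, 0.15, -4.3, 0.3, 0.018, -0.049, -0.059], [0, 0.45, -4.25, 0.35, 0.018, -0.049, -0.059], [0, 0.7, -4.2, 0.4, 0.018, -0.049, -0.059], [0, 0.95, -4.15, 0.45, 0.018, -0.049, -0.059], [0, 1.25, -4.1, 0.45, 0.018, -0.049, -0.059], [0, 1.5, -4.0, 0.5, 0.018, -0.049, -0.059], [0, 1.75, -3.9, 0.45, 0.018, -0.049, -0.059], [0, 2.0, -3.75, 0.45, 0.018, -0.049, -0.059], [0, 2.25, -3.65, 0.4, 0.018, -0.049, -0.059], [0, 2.45, -3.5, 0.35, 0.018, -0.049, -0.059], [0, 2.7, -3.35, 0.3, 0.018, -0.049, -0.059], [0, 2.9, -3.15, 0.25, 0.018, -0.049, -0.059]],
  ],
)

```text
time_s: 8.57
ee_pos: [587.0, 184.4, 257.6]
ee_rot: [179.7, 1.0, 40.3]
force: [0.9, -0.3, -1.2]
gripper_width: 23.6
```

```bash
python3 - <<'E'
from plan import *
rows([586,173,150],[180,0,40],6,0)
E
```

```text
t 8.575 at [587.  184.4 257.6] [179.7   1.   40.3] q [17. 21. 79. -1. 81. 67.] F [ 0.9 -0.3 -1.2] w 23.6
[[0, -0.1, 0.12, 1.8, 0.001, 0.003, 0.001], [0, -0.11, 0.13, 1.8, 0.001, 0.003, 0.001], [0, -0.11, 0.13, 1.8, 0.001, 0.003, 0.001], [0, -0.12, 0.13, 1.8, 0.001, 0.003, 0.001], [0, -0.12, 0.13, 1.79, 0.001, 0.003, 0.001], [0, -0.13, 0.13, 1.79, 0.001, 0.003, 0.001]]
```

Call:
move_arm(
  increments=[
    [[0, -0.1, 0.1, 1.8, 0, 0.003, 0], [0, -0.1, 0.1, 1.8, 0, 0.003, 0], [0, -0.1, 0.15, 1.8, 0, 0.003, 0], [0, -0.15, 0.15, 1.8, 0, 0.003, 0], [0, -0.15, 0.15, 1.6, 0, 0.003, 0], [0, -0.15, 0.15, 1.2, 0, 0.003, 0], [0, 0, 0, 0, 0, 0, 0]],
  ],
)

```text
time_s: 9.45
ee_pos: [589.2, 177.6, 157.3]
ee_rot: [179.6, -0.3, 40.3]
force: [-0.0, -0.3, -0.8]
gripper_width: 23.9
```

```bash
python3 - <<'E'
from plan import *
from h import *
from workcell import eyes
rows([586,173,130],[180,0,40],4,0)
ims=[]
for n,(u,v) in (("top",(184,190)),("scene",(268,140)),("wrist",(320,200))):
    f=eyes.grab_frame(n); np.savez(n+"3.npz",**f)
    h=40 if n!="wrist" else 200
    c=f["color"][max(0,v-h):v+h,u-h:u+h]; ims.append(cv2.resize(c,(400 if n=="wrist" else 400,400),interpolation=2))
cv2.imwrite("pics/p3.png",cv2.resize(np.hstack(ims[:2]),(800,400))[:,:,::-1]); cv2.imwrite("pics/p3w.png",f["color"][:,:,::-1])
E
```

```text
t 9.45 at [589.2 177.6 157.3] [179.6  -0.3  40.3] q [16. 24. 89. -0. 66. 66.] F [-0.  -0.3 -0.8] w 23.9
[[0, -0.14, 0.03, 0.68, 0.002, -0.001, 0.001], [0, -0.14, 0.03, 0.68, 0.002, -0.001, 0.001], [0, -0.14, 0.03, 0.68, 0.002, -0.001, 0.001], [0, -0.14, 0.04, 0.68, 0.002, -0.001, 0.001]]
```

View pics/p3.png

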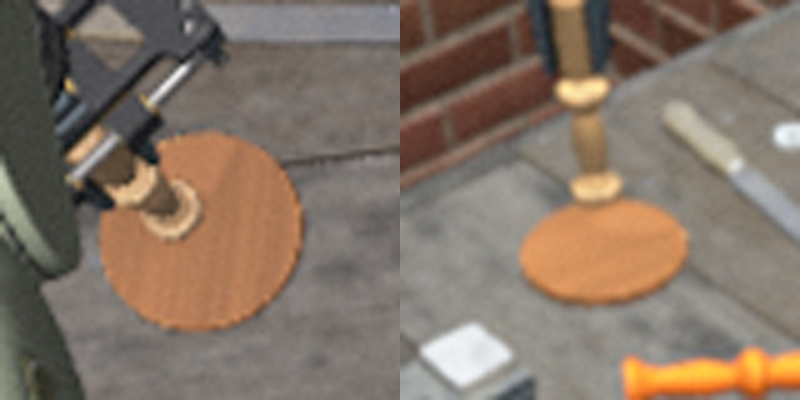

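View pics/p3w.png

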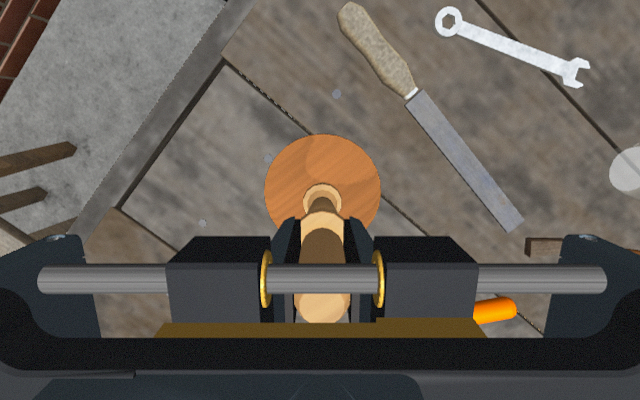

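Top shows the foot at crop (175,210) and the disc centre at (201,230). Scene shows the foot at (597,188) and the disc at (603,250). In the wrist view the spindle is centred at x=322 over the disc. I triangulate the foot, collar and disc.

```bash
python3 - <<'E'
from h import *
from plan import *
np.set_printoptions(precision=1,suppress=True)
t=load("top3"); s=load("scene3"); w=load("wrist3")
def M(f): return f["camera_matrix"]@np.c_[cv2.Rodrigues(f["rvec"])[0],f["tvec"].ravel()]
def tri(a,b):
    X=cv2.triangulatePoints(M(t),M(s),np.float64(a).reshape(2,1),np.float64(b).reshape(2,1))[:,0]; X=X[:3]/X[3]
    return X,proj(t,X)[0]-a
T=lambda x,y:np.array([144+x/5,150+y/5]); S=lambda x,y:np.array([228+(x-400)/5,100+y/5])
print("foot",tri(T(174,211),S(597,189))); print("collar",tri(T(130,187),S(583,93))); print("disc",tri(T(201,230),S(604,249)))
A=np.array([588,176,157.]); 
for k in (-26,-112): print(k,[ (proj(t,A+[0,0,k])[0]-[144,150])*5, (proj(s,A+[0,0,k])[0]-[228,100])*5+[400,0], proj(w,A+[0,0,k])[0]])
# disc from wrist colour: centre on plane z=15
f=w; hsv=cv2.cvtColor(f["color"],cv2.COLOR_RGB2HSV); m=((hsv[...,1]>130)&(hsv[...,0]<18)&(hsv[...,2]>130)).astype(np.uint8); m[:,:250]=0;m[:,395:]=0;m[215:]=0
c=max(cv2.findContours(m,0,1)[0],key=cv2.contourArea)[:,0].astype(float)
c=np.array([p for p in c if p[1]<212 and not(295<p[0]<350 and p[1]>175)])
R=cv2.Rodrigues(f["rvec"])[0]; o=-R.T@f["tvec"].ravel(); d_=(np.c_[c,np.ones(len(c))]@np.linalg.inv(f["camera_matrix"]).T)@R
X=(o+d_*((15-o[2])/d_[:,2])[:,None])[:,:2]
b=np.linalg.lstsq(np.c_[2*X,np.ones(len(X))],(X**2).sum(1),rcond=None)[0]; print("wrist disc",b[:2],np.sqrt(b[2]+b[0]**2+b[1]**2))
rows([588,174,130],[180,0,40],4,0)
E
```

```text
foot (array([588.2, 175.6,  57.2]), array([ 0.1, -0.1]))
collar (array([583.7, 175.4, 136.8]), array([ 0.3, -0.8]))
disc (array([588.5, 175.2,   5.5]), array([-0. ,  0.1]))
-26 [array([133.2, 178.4]), array([583.9,  98.8]), array([322.4, 233. ])]
-112 [array([179.9, 215.7]), array([597.5, 203.4]), array([321.4, 200.2])]
wrist disc [588.5 175.2] 57.71962674588474
t 9.6 at [590.2 178.1 158.7] [179.5  -0.5  40.3] q [16. 24. 89. -0. 66. 66.] F [-0.3 -0.3 -0.9] w 23.5
[[0, -0.11, 0.04, 0.72, 0.002, -0.002, 0.001], [0, -0.11, 0.04, 0.72, 0.002, -0.002, 0.001], [0, -0.11, 0.04, 0.72, 0.002, -0.002, 0.001], [0, -0.11, 0.04, 0.72, 0.002, -0.002, 0.001]]
```

Call:
move_arm(
  increments=[
    [[0, -0.1, 0.05, 0.7, 0.003, -0.002, 0], [0, -0.1, 0.05, 0.7, 0.003, -0.002, 0], [0, -0.1, 0.05, 0.7, 0.003, -0.002, 0], [0, 0, 0, 0.3, 0, 0, 0], [0, 0, 0, 0.2, 0, 0, 0], [0, 0, 0, 0.2, 0, 0, 0]],
  ],
)

```text
time_s: 10.35
ee_pos: [589.6, 175.1, 129.9]
ee_rot: [-180.0, -0.2, 40.3]
force: [0.8, -0.9, -1.6]
gripper_width: 23.7
```

Call:
move_arm(
  increments=[
    [[0, 0, 0, 0.2, 0, 0, 0], [0, 0, 0, 0.2, 0, 0, 0]],
  ],
)

```text
time_s: 10.6
ee_pos: [589.8, 175.2, 125.9]
ee_rot: [-180.0, -0.2, 40.3]
force: [0.2, 0.3, -2.0]
gripper_width: 23.5
```

Call:
move_arm(
  increments=[
    [[0, 0, 0, 0.15, 0, 0, 0], [0, 0, 0, 0.15, 0, 0, 0]],
  ],
)

```text
time_s: 10.85
ee_pos: [589.8, 175.3, 122.8]
ee_rot: [180.0, -0.2, 40.3]
force: [-0.5, -0.1, -1.8]
gripper_width: 23.8
```

Call:
move_arm(
  increments=[
    [[0, 0, 0, 0.15, 0, 0, 0], [0, 0, 0, 0.15, 0, 0, 0]],
  ],
)

```text
time_s: 11.1
ee_pos: [589.9, 175.3, 119.7]
ee_rot: [180.0, -0.3, 40.3]
force: [0.5, 0.2, 6.7]
gripper_width: 24.0
```

The foot touched the disc at TCP z≈120, the height the vision predicted. I hold, then check the contact and the tilt.

Call:
move_arm(
  increments=[
    [[0, 0, 0, 0, 0, 0, 0], [0, 0, 0, 0, 0, 0, 0]],
  ],
)

```text
time_s: 11.35
ee_pos: [590.0, 175.3, 119.8]
ee_rot: [180.0, -0.3, 40.3]
force: [-0.4, 0.3, -1.8]
gripper_width: 23.7
```

```bash
python3 - <<'E'
from h import *
from workcell import eyes,monitor
ims=[]
for n,(u,v) in (("top",(184,190)),("scene",(268,140))):
    f=eyes.grab_frame(n); np.savez(n+"4.npz",**f)
    ims.append(cv2.resize(f["color"][v-40:v+40,u-40:u+40],(400,400),interpolation=2).copy())
    A=np.array([589,175,15.])
    for k in (0,84.,148): print(n,k,(proj(f,A+[0,0,k])[0]-[u-40,v-40])*5)
cv2.imwrite("pics/p4.png",np.hstack(ims)[:,:,::-1]); s=monitor.state(); print(s["force"],s["torque"],s["ee_pos"])
E
```

```text
top 0 [196.46893543 225.84298775]
top 84.0 [152.96500886 190.85248804]
top 148 [116.12266711 161.21994565]
scene 0 [203.92935912 237.8981256 ]
scene 84.0 [191.13456765 138.71186998]
scene 148 [180.66222979  57.52946217]
[-0.9573725  -0.21853095 -1.00987723] [-0.15278877  0.1071844   0.02549695] [589.94664003 175.31704326 119.78725606]
```

View pics/p4.png

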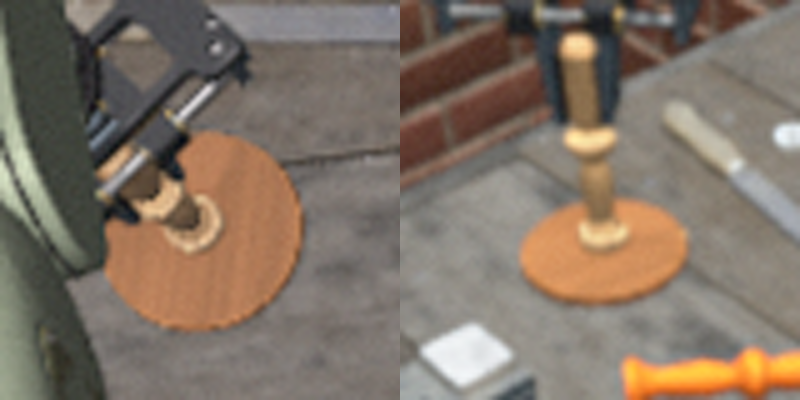

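The foot is at (604,238) and the collar at (590,140) in scene. Predictions for an upright spindle on the disc are (604,238) and (591,139), so it's vertical and down or very nearly so. The steady force is about weight, though, so I inch down once more to be sure of contact.

Call:
move_arm(
  increments=[
    [[0, 0, 0, 0.1, 0, 0, 0], [0, 0, 0, 0, 0, 0, 0]],
  ],
)

```text
time_s: 11.7
ee_pos: [590.1, 175.4, 119.8]
ee_rot: [180.0, -0.3, 40.3]
force: [0.5, -0.6, -2.3]
gripper_width: 23.8
```

Call:
move_arm(
  increments=[
    [[0, 0, 0, 0.1, 0, 0, 0], [0, 0, 0, 0, 0, 0, 0]],
  ],
)

```text
time_s: 11.95
ee_pos: [590.3, 175.5, 119.8]
ee_rot: [180.0, -0.4, 40.3]
force: [0.7, -0.3, 0.5]
gripper_width: 23.5
```

Call:
move_arm(
  increments=[
    [[0, 0, 0, 0.1, 0, 0, 0]],
  ],
)

```text
time_s: 12.08
ee_pos: [590.6, 175.6, 119.7]
ee_rot: [179.9, -0.4, 40.3]
force: [-2.3, -0.5, 9.6]
gripper_width: 23.6
```

Contact is confirmed: 9.6 N with no descent. Next I relax, open gently, wait and then back up.

Call:
move_arm(
  increments=[
    [[0, 0, 0, 0, 0, 0, 0], [0.3, 0, 0, 0, 0, 0, 0], [0.4, 0, 0, 0, 0, 0, 0], [0.6, 0, 0, 0, 0, 0, 0], [1, 0, 0, 0, 0, 0, 0], [1, 0, 0, 0, 0, 0, 0], [1, 0, 0, 0, 0, 0, 0], [1, 0, 0, 0, 0, 0, 0], [1, 0, 0, 0, 0, 0, 0], [1, 0, 0, 0, 0, 0, 0]],
  ],
  force=5,
)

```text
time_s: 13.32
ee_pos: [590.7, 175.6, 118.5]
ee_rot: [179.9, -0.4, 40.3]
force: [0.7, -0.6, -0.5]
gripper_width: 90.9
```

```bash
cat > look.py <<'E'
import sys
from h import *
from workcell import eyes,monitor
ims=[]
for n,(u,v) in (("top",(184,190)),("scene",(268,140))):
    f=eyes.grab_frame(n); np.savez(n+"5.npz",**f)
    ims.append(cv2.resize(f["color"][v-40:v+40,u-40:u+40],(400,400),interpolation=2))
cv2.imwrite(f"pics/{sys.argv[1]}.png",np.hstack(ims)[:,:,::-1]); s=monitor.state(); print(s["force"],s["ee_pos"],s["gripper_width"],s["time_s"])
E
python3 look.py p5
```

```text
[ 0.48764041 -0.41722981 -0.00550388] [590.71392651 175.55977326 118.50760509] 90.92283448293851 13.425
```

View pics/p5.png

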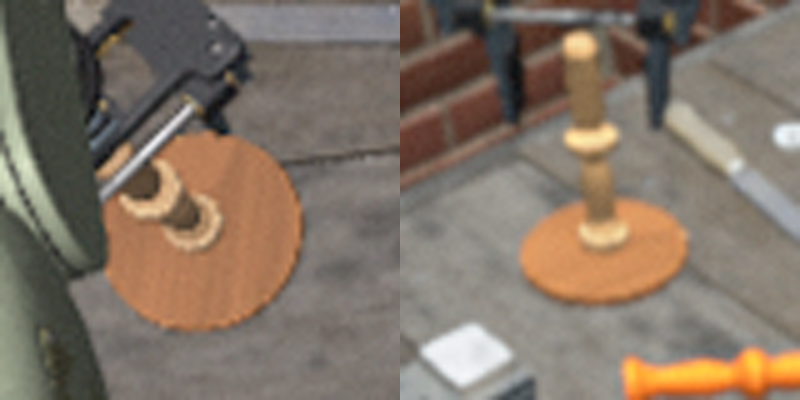

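It stands free and upright: scene shows the foot at (604,238) and the head at (580,45), with the fingers open and clear on both sides. I retreat straight up and wait.

Call:
move_arm(
  increments=[
    [[1, 0, 0, -0.5, 0, 0, 0], [1, 0, 0, -1, 0, 0, 0], [1, 0, 0, -1.5, 0, 0, 0], [1, 0, 0, -2, 0, 0, 0], [1, 0, 0, -2, 0, 0, 0], [1, 0, 0, -2, 0, 0, 0], [1, 0, 0, -2, 0, 0, 0], [1, 0, 0, -2, 0, 0, 0], [1, 0, 0, -2, 0, 0, 0], [1, 0, 0, -1, 0, 0, 0], [1, 0, 0, 0, 0, 0, 0], [1, 0, 0, 0, 0, 0, 0]],
  ],
)

```text
time_s: 14.92
ee_pos: [590.0, 175.1, 294.0]
ee_rot: [179.7, -0.9, 40.3]
force: [0.3, 0.2, -0.3]
gripper_width: 91.5
```

Call:
move_arm(
  increments=[
    [[1, 0, 0, 0, 0, 0, 0], [1, 0, 0, 0, 0, 0, 0], [1, 0, 0, 0, 0, 0, 0], [1, 0, 0, 0, 0, 0, 0], [1, 0, 0, 0, 0, 0, 0], [1, 0, 0, 0, 0, 0, 0], [1, 0, 0, 0, 0, 0, 0], [1, 0, 0, 0, 0, 0, 0], [1, 0, 0, 0, 0, 0, 0], [1, 0, 0, 0, 0, 0, 0], [1, 0, 0, 0, 0, 0, 0], [1, 0, 0, 0, 0, 0, 0]],
  ],
)

```text
time_s: 16.42
ee_pos: [589.3, 174.9, 291.8]
ee_rot: [179.8, -0.7, 40.3]
force: [0.6, 0.3, -0.0]
gripper_width: 91.3
```

```bash
python3 look.py p6; python3 - <<'E'
from h import *
a,b=load("scene"),load("scene5")
d=np.abs(a["color"][165:260,300:410].astype(int)-b["color"][165:260,300:410]).max(2)>40
print("changed px in cradle crop, bbox",d.sum(),cv2.boundingRect(d.astype(np.uint8)))
E
```

```text
[ 0.46026603 -0.57909547  0.34912698] [589.338804   174.86083025 291.79119483] 91.45625167050278 16.525
changed px in cradle crop, bbox 201 (56, 30, 29, 25)
```

View pics/p6.png

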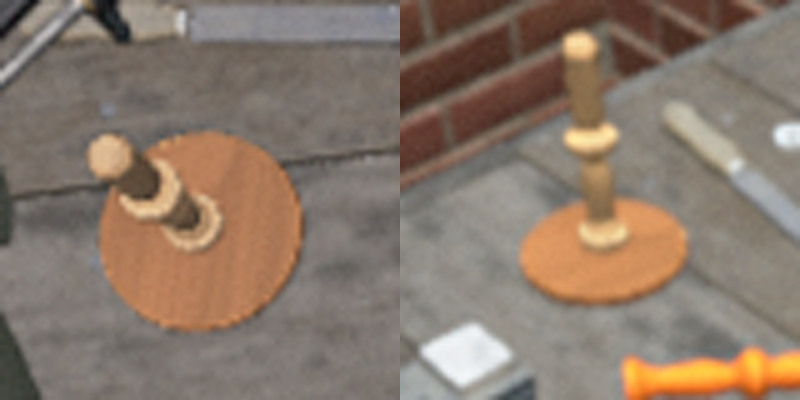

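The spindle is unchanged after more than 3 s. Scene has the head at (580,45) and the foot at (604,238), upright near the disc centre. In the cradle only the tall spindle's place has changed, so I hand in.

```bash
python3 -c "
from workcell import job; print(job.job_done())"
```

```text
the job is handed in; nothing more can be done
None
```

The tall spindle is standing upright on the base disc, and I handed the job in at about 16.5 s of the 42 s allowed. I took it from the right-hand channel by its head, lifted it straight up, and set its foot down near the disc centre. I let go only after the arm pressed down with about 10 N and sank no further, then backed off about 170 mm.

**Last checks:**
- **Standing still:** from letting go until just before hand-in, about 3 s, it looked the same in the top and scene pictures. Before I let go, its foot and collar were within about one pixel of where an upright spindle should appear.
- **Position:** the gripper let go about 2 mm from the disc centre, measured at about (588.5, 175).
- **Short spindle:** in the scene view of the cradle, only the tall spindle's old place changed.

**Checks that disagreed:**
- **Disc centre:** the first estimate from the scene camera was about 12 mm off the top camera's, probably because the disc's rim was counted in. The wrist camera later agreed with the top camera.
- **Contact height:** the foot touched about 7 mm lower than my grasp estimate predicted. That fits the cameras, which showed the spindle sitting higher in the grip than planned.
- **Contact force:** it read near zero between pushes, because each new row starts from the measured position and relaxes the push. I confirmed contact with one more push.

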